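# Nip a lath in the glue press with the fine knob

### The arm

A 6-joint arm with a two-finger parallel gripper is mounted at the origin on a cart in front of the work surface, level with it; the furniture and walls round the work are solid. World frame = base frame: x ahead of the robot, y to its left, z up, the work surface at z = 0. Lengths are in mm, angles in rad, forces in N, time in s.
With the tool pointing down it reaches from about 350 to 875 mm from the base axis. Payload 4.2 kg.
Tool frame: the origin (TCP) lies on the mounting face of the last link; the fingertips stand 173 mm ahead of it and the grasp point (between the pads) lies 155 mm ahead of it (tcp_to_grasp is the distance from the TCP to the grasp point, in mm); z points along the fingers, y is the direction in which the jaws open and shut (so a half turn about z gives the same grasp; the last joint's range is limited). The gripper opens to 85 mm and grips with 20 to 120 N. Pads are 22 mm wide; open, the fingers measure 114 mm over their backs; the gripper's body (76 mm by 85 mm) begins 54 mm behind the grasp point. The pads swing forward as they close: fully open they stand 13 mm farther back than shut.
Start: joints at [-0.992, 0.385, 0.008, 0, -1.194, -0.259], TCP at [196.501, -593.285, 404.712] pointing down, gripper open.
Joint ranges: [-3.14, 3.14], [-1.21, 2.06], [-1.07, 1.41], [-3.16, 2.05], [-2.99, -0.16], [-3.1, 3.1]. Speed limits (rad/s): [2.79, 2.79, 3.14, 3.14, 3.14, 3.14].

### API

Orientations are given as a unit quaternion [x, y, z, w].
In Python, from bench import * gives the robot as it stands. The module is installed in compiled form; this text tells all that it offers.
- The arm moves only by the tool apply_moves, never from a script. Its arguments are lists of equal length, an entry for each row: "fingers": the closure, from 0 (fully open) to 1 (shut); "dp": the shift along the world's x, y, z in cm, a list of three; "yaw": the turn about the world's z in degrees. A call has 1 to 10 rows; each row is the pose to reach, as a shift and turn from the pose measured when the call began; what a row does not reach only later rows make up. A row lasts 1/10 s, in which the tool goes at most 50 mm and 8.59 degrees, less where a joint would pass 70% of its speed; a pose out of reach is approached as far as the arm can. A call with a gripper value outside its range is refused whole. The fingers move at their own pace and stop on an object; the grip force is fixed at half the most. Time passes only in rows, so rows that repeat a pose let the fingers close. It gives the time, the measured TCP pose, the force and the opening at its end, in the units of the state.
- read_state(): the state, without advancing time (a new reading comes with each control period).
- get_image(name): name is "scene" or "side" or "wrist"; returns a dict with "color" (384x512x3 uint8, blue, green, red), "mtx" (3x3 intrinsics, pixels), "k1" (the pictures are not rectified: a ray, as slopes to the right and down, at radius r is drawn at 1 + k1 r^2 times it, then the intrinsics apply), "camera_from_world" (4x4, takes a point from world to camera coordinates); the wrist camera has in their place "tool_from_camera" (4x4, takes a point from camera to tool coordinates, whose origin is the TCP and whose axes are the flange's). Camera axes: x right, y down, z forward; pixel columns grow to the right and rows downward; lengths in mm; the calibration is good to about 2 mm. A picture is of the moment at which its call begins: read the wrist's pose just before it. There is no depth.
- job_done(): hands the job in, once; it reports no verdict.
The state is a dict: "clock": time; "joints": joint angles; "joint_vel": joint speeds; "joint_efforts": joint torques, N m; "position": TCP position; "ee_rot": TCP orientation; "contact_force": force on the tool from outside, world axes, zero at the start; "wrist_torque": the same for the moment, N m; "gripper_width": finger opening in mm.
Only numpy, scipy, OpenCV 4.12 (cv2) and the standard library are available. Lean on these libraries where they do the work, as an engineer would, in place of code of your own. Each camera call takes 0.05 s, during which the arm holds its last target. There are 200 camera calls.

### The job

Push the yellow lath along the bed of the green glue press until its end is fully home against the end stop. Then turn the small inner brass knob clockwise until the foot bears on the lath and grips it firmly but gently (about 12 newtons of clamping), without turning the black outer ring that the knob sits in. Leave the jar, the rosin and the sanding block alone, and let go.

Things in the scene. Friction and masses are not known exactly. Their poses are not given: they have to be found in the camera images.
- press_bed: fixed green glue press. Origin on the worktop under the vertical spindle axis; x runs along the bed to the end stop and post (away from the robot), z up. Bed plate 84 mm wide, 12 mm thick, x = -110 to +80 mm. Two guide rails, 5.5 mm high above the plate, x = -70 to +20 mm, leave a 25 mm channel on y = 0
- press_head: fixed post (x = 46 to 74 mm) and arm (54 mm wide, z = 62 to 82 mm) with ring, knob and foot; origin and axes as press_bed; only ring and knob stand higher. The foot, a black rubber pad 18 mm in diameter on the spindle axis under the arm, hangs 2 to 11 mm above the lath's top (which is at z = 24 mm), differently each time; it is sprung, about 5 N per mm
- stop_face (a point): the middle of the end stop's face that the lath must touch, 20 mm beyond the spindle axis along the bed's x, 18 mm above the worktop; axes as the bed
- lath: loose yellow wooden lath, 115 mm long (its own y axis), 22 mm wide, 12 mm thick, 50 g; origin at the centre of its underside, 12 mm above the worktop on the bed. It lies in the channel, pulled out 35 to 55 mm towards the robot, near end overhanging the bed's front. Home: origin at bed x = -37.5 mm
- knob_grip (a point): point on the vertical axis of the brass fine knob at the height to grip. The knob is a cylinder 30 mm in diameter from 18 mm below this point to 14 mm above it; the outer ring's top lies 27 mm below this point, 9 mm under the knob's underside
- fine_knob (a joint): angle of the fine knob against the ring, rad, 0 as found, grows clockwise from above (to 4.0); 1 rad lowers the foot 8 mm. Stays where left: dry friction 0.18 N m (at rest it may show with either sign). Once the foot bears, 0.008 N m more per newton of clamping (turning: 0.28 N m at 12 N). The foot meets the lath after 0.3 to 1.35 rad and bears 12 N some 0.3 rad later
- ring_mark (a point): white mark on top of the black outer coarse ring, 30 mm from its axis. The ring is 66 mm in diameter, 14 mm high, its top 97 mm above the worktop, concentric below the knob. It carries the knob and goes round with it if touched, or if the knob is turned with more than about 0.42 N m
- glue_jar: amber glue jar with a grey lid, 67 mm in diameter, 90 mm high, origin at the centre of its underside; bystander
- rosin_block: rosin cake on a pale box, 36 x 52 x 22 mm, origin at the centre of its underside; bystander
- sanding_block: brown sanding block, 42 x 78 x 26 mm, origin at the centre of its underside; bystander
Not all that is in view belongs to the job. There is more than one size of the press_bed; the one meant has the size given above.

How it is judged (in metres and radians):
On the way, in this order (a step that is already met when the one before it is completed fails the run):
1. the lath is fully home against the end stop, before the foot bears on it (x of lath in the frame of press_bed above -0.0405 m and contact force between press_head and lath below 1 N), for 0.2 s.
2. the foot bears on the lath (contact force between press_head and lath above 5 N), for 0.2 s.
At the end, for the whole second after the job is handed in: The lath lies at rest flat on the bed, its end within 3 mm of the stop, clamped by the foot with 5 to 20 N, and the outer ring stands within 3 mm (at its mark) of where it was (x of lath in the frame of press_bed above -0.0405 m and z of lath in the frame of press_bed below 0.015 m and contact force between press_head and lath between 5 and 20 N and distance of ring_mark from where it was at the start of the episode below 0.003 m and linear speed of lath below 0.01 m/s); the robot touches nothing.
It fails at once if the outer ring is turned (its mark moves more than 3 mm) (distance of ring_mark from where it was at the start of the episode above 0.003 m).
It fails at once if the lath is clamped with more than 25 N (contact force between press_head and lath above 25 N).
It fails at once if the jar, the rosin or the sanding block is moved more than 15 mm (distance of any of glue_jar, rosin_block, sanding_block from where it was at the start of the episode above 0.015 m).
It also fails if it takes over 69 s, if anything falls off the work surface, if the arm or the gripper's body presses on something with over 40 N, if the wrist force passes 120 N, or if a joint passes its speed limit or range.

## Working session

There is one attempt and no reset: what is moved stays moved. The work goes in short steps, Python scripts to look and compute and a tool call to move; the robot and the scene stay as the last step left them, time stands still between calls to the robot, and variables do not carry over. Pictures are saved under pics/ and viewed, about 8 in all and at most 12, crops included, and the job is handed in when it is done.

Besides the shell and the picture viewer there is one more tool, called after ">>>" as name(argument=value, ...) on one line, values as JSON. apply_moves: Moves the arm, as the interface text tells. Its arguments: {"type":"object","properties":{"fingers":{"type":"array","items":{"type":"number"}},"dp":{"type":"array","items":{"type":"array","items":{"type":"number"}}},"yaw":{"type":"array","items":{"type":"number"}}},"required":["fingers","dp","yaw"]}

```bash
mkdir -p pics; cat > h.py <<'E'
from bench import *
import numpy as np, cv2
def ray(im,uv,T=None):
    """world origin and direction of pixel uv"""
    K=np.array(im["mtx"]);k=im["k1"]
    d=(np.array(uv,float)-K[:2,2])/[K[0,0],K[1,1]]
    s=d.copy()
    for _ in range(30): s=d/(1+k*(s@s))
    W=np.linalg.inv(np.array(im["camera_from_world"])) if T is None else T@np.array(im["tool_from_camera"])
    return W[:3,3],W[:3,:3]@np.array([s[0],s[1],1])
def onz(im,uv,z,T=None):
    o,d=ray(im,uv,T); return o+d*(z-o[2])/d[2]
def proj(im,p):
    C=np.array(im["camera_from_world"]);q=C[:3,:3]@p+C[:3,3];s=q[:2]/q[2];s=s*(1+im["k1"]*(s@s))
    K=np.array(im["mtx"]);return s*[K[0,0],K[1,1]]+K[:2,2]
def tri(rs):
    A=0;b=0
    for o,d in rs:
        d=d/np.linalg.norm(d);P=np.eye(3)-np.outer(d,d);A=A+P;b=b+P@o
    return np.linalg.solve(A,b)
E
python3 - <<'E'
from h import *
for n in("scene","side"):
    im=get_image(n);cv2.imwrite(f"pics/{n}0.png",cv2.resize(im["color"],(800,600),interpolation=cv2.INTER_CUBIC))
    W=np.linalg.inv(im["camera_from_world"]);print(n,W[:3,3],W[:3,2])
print(read_state())
E
```

```text
scene [116.34522554 418.99865913 709.51985072] [ 0.50714907 -0.48194884 -0.71451042]
side [ 66.5092655  798.73782646 774.13554819] [ 0.43814311 -0.67712146 -0.59121666]
{'clock': 0.1, 'joints': array([-9.92374731e-01,  3.85471297e-01,  6.73652466e-03, -4.41363562e-04,
       -1.19398257e+00, -2.58585539e-01]), 'joint_vel': array([ 2.11955672e-03, -1.98485405e-03,  2.96880821e-03,  2.47354283e-05,
       -1.35088676e-03,  2.12078769e-05]), 'joint_efforts': array([ 1.68873999e-04, -3.93320274e+01,  1.88929492e+01,  4.19797406e+00,
       -2.57364416e-03,  1.41628141e-05]), 'position': array([ 196.47037184, -593.11702211,  403.72457171]), 'ee_rot': array([-1.59156843e-01,  9.87252822e-01,  9.60974127e-04, -2.02925572e-04]), 'contact_force': array([ 0.46422323,  0.60897167, -0.40453887]), 'wrist_torque': array([0.07344357, 0.00362599, 0.0155736 ]), 'gripper_width': 85.26305657378178}
```

View pics/scene0.png

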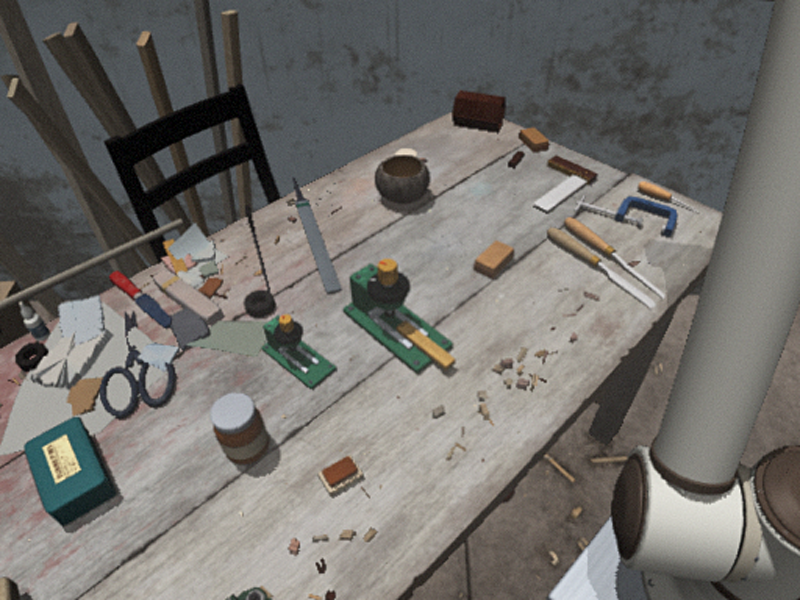

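View pics/side0.png

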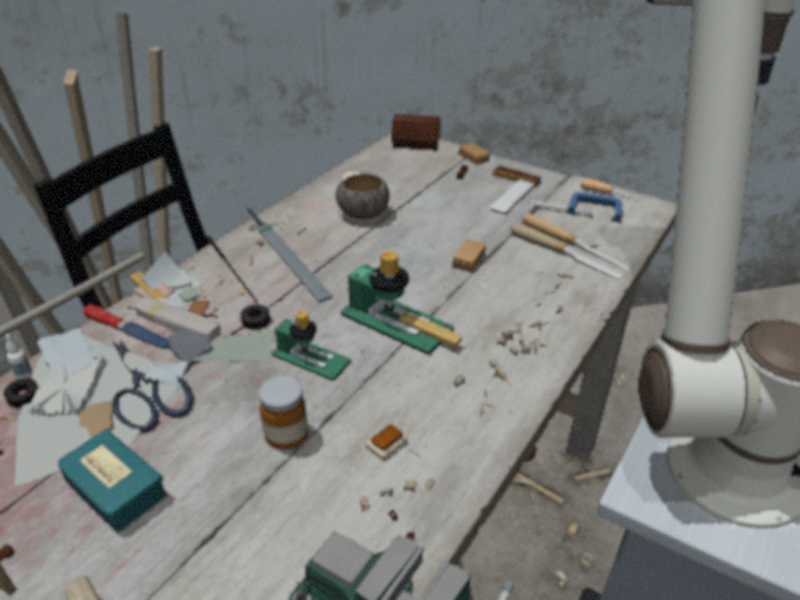

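The scene picture shows the large press (with the lath in it) at about (400,310), knob (387,270) and lath near end (445,358). In the side picture the knob is at (390,264). The small press at (300,345) is a decoy.

```bash
python3 - <<'E'
from h import *
c=[]
for n,(x,y) in(("scene",(212,160)),("side",(212,155))):
    im=get_image(n);a=im["color"]
    c.append(cv2.resize(a[y:y+85,x:x+90],(400,378),interpolation=cv2.INTER_CUBIC))
    h=cv2.cvtColor(a,cv2.COLOR_BGR2HSV)
    for nm,lo,hi in(("yellow",(12,140,110),(30,255,255)),("green",(65,90,40),(95,255,255))):
        m=cv2.inRange(h,lo,hi);m[:, :200]=0;m[:,310:]=0;m[:150]=0;m[250:]=0
        k,l,s,ce=cv2.connectedComponentsWithStats(m)
        for i in range(1,k):
            if s[i,4]>15:
                ct=cv2.findContours((l==i).astype(np.uint8),0,2)[0][0]
                print(n,nm,s[i],ce[i].round(1),cv2.minAreaRect(ct))
cv2.imwrite("pics/c1.png",np.hstack(c))
E
```

```text
scene yellow [242 166  12   8  67] [247.6 169.7] ((247.5, 169.5), (7.0, 11.0), 90.0)
scene green [224 170  17  14  96] [232.8 176.4] ((232.5384521484375, 174.69229125976562), (11.648702621459961, 14.42220401763916), 33.690067291259766)
scene green [220 194  55  42 383] [247.8 216.5] ((246.8536834716797, 214.18292236328125), (63.40654754638672, 10.77599048614502), 38.65980911254883)
scene green [256 196  12   9  23] [260.6 199.3] ((261.7292785644531, 199.57958984375), (13.487668991088867, 2.7134954929351807), 28.610462188720703)
scene green [269 205  19  18  79] [277.4 213.9] ((276.97650146484375, 213.69412231445312), (23.428489685058594, 4.989400863647461), 40.60129928588867)
scene green [200 225  14  22 135] [204.5 235.8] ((206.5, 235.5), (21.0, 13.0), 90.0)
side yellow [245 162   9   7  48] [248.8 164.6] ((249.0, 165.0), (6.0, 8.0), 90.0)
side green [219 170  62  56 843] [242.4 198.1] ((251.9000244140625, 197.70001220703125), (69.31810760498047, 33.541019439697266), 26.56505012512207)
side green [245 198  10   6  28] [249.2 200.2] ((249.41781616210938, 200.21917724609375), (9.831457138061523, 2.691946506500244), 20.556045532226562)
side green [200 227  23  15 185] [211.5 233.9] ((211.0, 234.0), (14.0, 22.0), 90.0)
```

View pics/c1.png

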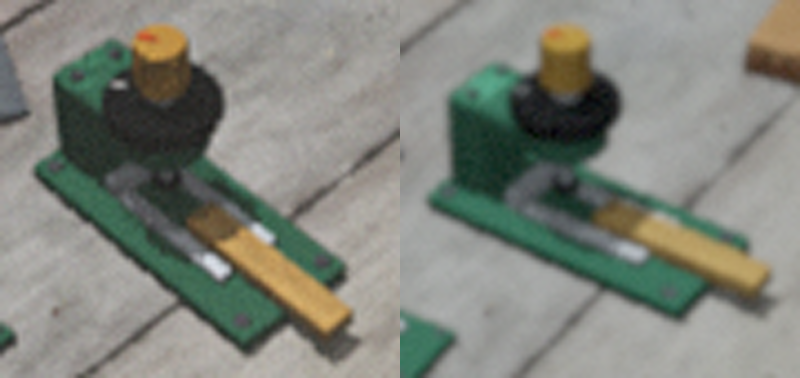

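Crop: knob top centre at (162,38) left and (166,33) right half; plate corners (scene half) near-left (248,343), near-right (345,265), far-left (37,167).

```bash
python3 - <<'E'
from h import *
S=get_image("scene");D=get_image("side")
s=lambda u,v:(212+u/4.444-.4,160+v/4.444-.4)
d=lambda u,v:(212+u/4.444-.4,155+v/4.444-.4)
print("knob",onz(S,s(162,38),138),onz(D,d(166,33),138),tri([ray(S,s(162,38)),ray(D,d(166,33))]))
P=[onz(S,s(*p),12) for p in((248,343),(345,265),(37,167))]
Q=[onz(D,d(*p),12) for p in((284,308),(345,240),(30,197))]
for R in(P,Q):
    print(np.round(R,1)); x=R[0]-R[2]; y=R[1]-R[0]; print(np.linalg.norm(x),np.linalg.norm(y),np.degrees(np.arctan2(-x[1],-x[0])),np.degrees(np.arctan2(y[1],y[0])))
print("lath end",onz(S,s(340,325),24), onz(D,d(364,282),24))
im=get_image("wrist");print(im["tool_from_camera"],im["mtx"])
E
```

```text
knob [603.75019954 -13.14187644 138.        ] [604.59563009 -15.28013202 138.        ] [601.4290001  -10.86516368 141.23150926]
[[493.7  33.2  12. ]
 [493.2 -46.   12. ]
 [679.9  26.7  12. ]]
186.38083738458246 79.17236775755552 -1.9806434943045736 -90.3261587819995
[[492.3  30.1  12. ]
 [493.4 -44.4  12. ]
 [678.8  26.7  12. ]]
186.58586292556257 74.51521801796788 -1.039901519196718 -89.1539536736549
lath end [459.94063458  -4.08034385  24.        ] [458.29981102  -3.26759863  24.        ]
[[-5.84902809e-04 -9.54540478e-01 -2.98080752e-01  7.67776558e+01]
 [ 9.99999792e-01 -6.39383803e-04  8.52622438e-05  6.26079432e-01]
 [-2.71974268e-04 -2.98080640e-01  9.54540653e-01  3.12448694e+01]
 [ 0.00000000e+00  0.00000000e+00  0.00000000e+00  1.00000000e+00]] [[300.5357063    0.         257.67624956]
 [  0.         300.5357063  190.71786057]
 [  0.           0.           1.        ]]
```

>>> apply_moves(fingers=[1,1,1,1,1,1,1,1,1,1], dp=[[1.7,4.2,0],[3.4,8.4,0],[5.1,12.6,0],[6.8,16.8,0],[8.5,21,0],[10.2,25.2,0],[11.9,29.4,0],[13.6,33.6,0],[15.3,37.8,0],[17,42,0]], yaw=[-2,-4,-6,-8,-10,-12,-14,-16,-18,-20])

```text
clock: 1.35
position: [366.6, -171.5, 404.9]
ee_rot: [0.015, 1.0, 0.0, 0.001]
contact_force: [1.2, 0.0, -0.2]
gripper_width: 0.0
```

>>> apply_moves(fingers=[1,1,1,1,1,1], dp=[[1.7,4.2,0],[3.4,8.4,0],[5.1,12.6,0],[6.8,16.0,0],[6.8,16.4,0],[6.8,16.4,0]], yaw=[0,0,0,0,0,0])

```text
clock: 1.95
position: [434.6, -6.7, 404.8]
ee_rot: [0.014, 1.0, 0.0, 0.0]
contact_force: [-0.6, -0.4, -1.0]
gripper_width: -0.2
```

```bash
cat >> h.py <<'E'
from scipy.spatial.transform import Rotation as R
def T_tool():
    s=read_state();T=np.eye(4);T[:3,:3]=R.from_quat(s["ee_rot"]).as_matrix();T[:3,3]=s["position"];return T
E
python3 - <<'E'
from h import *
T=T_tool();s=read_state();print(T.round(3),s["joints"].round(3),s["clock"],s["gripper_width"],s["contact_force"],s["wrist_torque"])
im=get_image("wrist");np.savez("w1.npz",T=T,**im);cv2.imwrite("pics/w1.png",cv2.resize(im["color"],(800,600),interpolation=cv2.INTER_CUBIC))
E
```

```text
[[-1.00000e+00  2.90000e-02  1.00000e-03  4.34639e+02]
 [ 2.90000e-02  1.00000e+00  0.00000e+00 -6.67000e+00]
 [-1.00000e-03  0.00000e+00 -1.00000e+00  4.04763e+02]
 [ 0.00000e+00  0.00000e+00  0.00000e+00  1.00000e+00]] [ 0.361  0.054 -0.428 -0.    -1.088 -1.961] 1.95 -0.19970077347994292 [-0.55034298 -0.400221   -0.98125925] [ 0.0033836   0.03471483 -0.0166309 ]
```

View pics/w1.png

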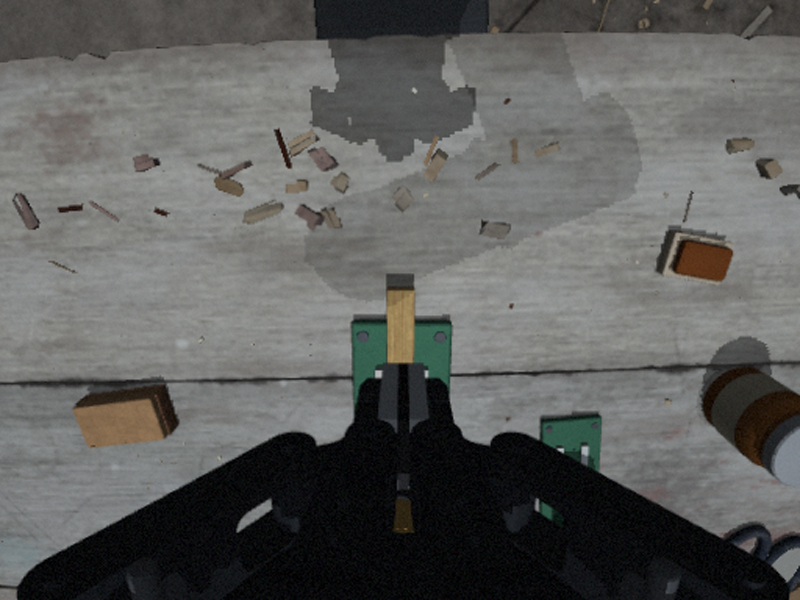

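Wrist view: lath near end top edge at (387–414, 289), plate front edge (353–451, 320), sanding block (125,415), rosin (703,258), jar (765,430) – all clear of the approach.

```bash
python3 - <<'E'
from h import *
d=dict(np.load("w1.npz"));T=d["T"];im=d
f=lambda u,v:((u+.5)/1.5625-.5,(v+.5)/1.5625-.5)
for n,z,ps in(("lath",24,[(387,289),(414,289),(387,360),(413.5,360)]),("plate",12,[(353,320.5),(451,320.5),(352,376),(450.5,376)])):
    P=np.array([onz(im,f(*p),z,T) for p in ps]);print(n,P.round(1)[:,:2].tolist(), "mid",((P[0]+P[1])/2).round(1),"w",np.linalg.norm(P[0]-P[1]).round(1))
a=d["color"];g=cv2.cvtColor(a,cv2.COLOR_BGR2HSV)
for v in (195,205,215,225,235):
    print(v,[(u,g[v,u].tolist()) for u in(224,225,226,247,248,249,263,264,265,266,288,289,290)])
E
```

```text
lath [[459.2, -19.2], [459.8, 1.8], [519.3, -21.5], [520.0, 0.0]] mid [459.5  -8.7  24. ] w 20.9
plate [[488.7, -48.6], [491.1, 31.7], [539.0, -52.6], [541.4, 31.4]] mid [489.9  -8.5  12. ] w 80.3
195 [(224, [40, 5, 144]), (225, [60, 3, 146]), (226, [40, 5, 142]), (247, [16, 55, 121]), (248, [18, 109, 129]), (249, [20, 110, 137]), (263, [20, 110, 148]), (264, [19, 116, 136]), (265, [19, 28, 126]), (266, [50, 5, 149]), (288, [40, 5, 145]), (289, [60, 3, 148]), (290, [50, 5, 149])]
205 [(224, [53, 8, 134]), (225, [75, 11, 89]), (226, [75, 23, 45]), (247, [34, 69, 59]), (248, [20, 109, 155]), (249, [19, 112, 155]), (263, [19, 109, 157]), (264, [19, 114, 150]), (265, [23, 116, 66]), (266, [83, 66, 31]), (288, [60, 11, 89]), (289, [50, 6, 134]), (290, [60, 2, 139])]
215 [(224, [40, 6, 119]), (225, [69, 52, 83]), (226, [79, 116, 88]), (247, [56, 64, 92]), (248, [21, 106, 145]), (249, [19, 108, 149]), (263, [20, 112, 164]), (264, [18, 115, 149]), (265, [65, 57, 103]), (266, [78, 111, 99]), (288, [78, 113, 77]), (289, [68, 8, 131]), (290, [75, 4, 141])]
225 [(224, [105, 3, 148]), (225, [75, 29, 89]), (226, [80, 116, 77]), (247, [50, 55, 70]), (248, [20, 104, 144]), (249, [18, 111, 149]), (263, [19, 112, 153]), (264, [20, 109, 122]), (265, [72, 80, 96]), (266, [77, 111, 99]), (288, [79, 77, 73]), (289, [90, 4, 135]), (290, [60, 2, 142])]
235 [(224, [75, 4, 131]), (225, [75, 24, 85]), (226, [78, 99, 77]), (247, [102, 26, 50]), (248, [100, 31, 50]), (249, [99, 40, 45]), (263, [108, 52, 49]), (264, [111, 34, 53]), (265, [126, 28, 46]), (266, [120, 22, 47]), (288, [70, 8, 100]), (289, [90, 2, 131]), (290, [90, 4, 135])]
```

>>> apply_moves(fingers=[1,1,1,1,1,1,1], dp=[[-1,-0.1,-4.5],[-1,-0.1,-9],[-1,-0.1,-13.5],[-1,-0.1,-18],[-1,-0.1,-21.6],[-1,-0.1,-21.6],[-1,-0.1,-21.6]], yaw=[0,0,0,0,0,0,0])

```text
clock: 2.7
position: [424.5, -9.2, 189.2]
ee_rot: [0.016, 1.0, -0.0, 0.0]
contact_force: [-0.2, 0.0, 0.4]
gripper_width: -0.3
```

```bash
python3 - <<'E'
from h import *
T=T_tool();im=get_image("wrist");np.savez("w2.npz",T=T,**im);S=get_image("scene")["color"][150:260,200:340]
a=cv2.resize(im["color"],(512,384));b=cv2.resize(S,(288,226),interpolation=cv2.INTER_CUBIC)
o=np.zeros((384,800,3),np.uint8);o[:,:512]=a;o[:226,512:]=b;cv2.imwrite("pics/w2.png",o);print(read_state())
E
```

```text
{'clock': 2.8, 'joints': array([ 3.65007767e-01,  3.59980899e-01, -7.32059314e-01,  5.95196366e-04,
       -4.73827934e-01, -1.96681115e+00]), 'joint_vel': array([ 0.00733765, -0.01556379,  0.00112703, -0.00377462,  0.00525861,
       -0.00165443]), 'joint_efforts': array([-9.16132098e-02, -2.74431664e+01,  9.05399948e+00,  2.02430047e+00,
       -1.82584621e-02,  9.40164464e-04]), 'position': array([425.09693541,  -8.66332563, 190.66079557]), 'ee_rot': array([1.52384166e-02, 9.99880843e-01, 7.88464695e-04, 2.33851827e-03]), 'contact_force': array([-0.31385253,  0.41243934,  0.71707608]), 'wrist_torque': array([-0.01062015,  0.01411916,  0.04462429]), 'gripper_width': 0.08599375602465517}
```

View pics/w2.png

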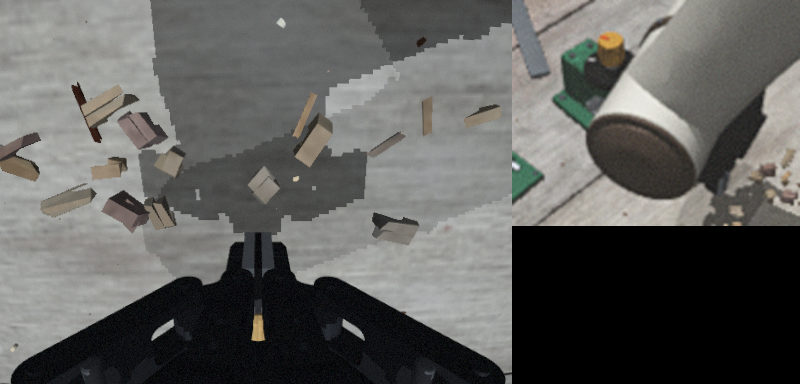

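Fingers are shut just in front of the lath's end at the right height (wrist part: fingers (258,240); scene part: link hides the lath).

>>> apply_moves(fingers=[1,1,1,1,1,1,1,1,1], dp=[[1,0,0],[2,0,0],[2.7,-0.05,0],[3.4,-0.1,0],[4.1,-0.1,0],[4.8,-0.15,0],[5.4,-0.15,0],[6.0,-0.2,0],[6.0,-0.2,0]], yaw=[0,0,0,0,0,0,0,0,0])

```text
clock: 3.7
position: [486.1, -10.6, 190.6]
ee_rot: [0.015, 1.0, 0.001, 0.003]
contact_force: [-0.6, -0.2, 0.3]
gripper_width: -0.1
```

>>> apply_moves(fingers=[1,1,1,1,1,1], dp=[[0.3,0,0],[0.5,0,0],[0.7,0,0],[0.8,0,0],[0.9,0,0],[0.9,0,0]], yaw=[0,0,0,0,0,0])

```text
clock: 4.3
position: [495.1, -10.6, 190.6]
ee_rot: [0.015, 1.0, 0.001, 0.003]
contact_force: [-0.3, 0.7, -1.2]
gripper_width: -0.3
```

>>> apply_moves(fingers=[1,1,1], dp=[[0.2,0,0],[0.3,0,0],[0.3,0,0]], yaw=[0,0,0])

```text
clock: 4.6
position: [496.6, -10.8, 190.3]
ee_rot: [0.016, 1.0, 0.0, 0.0]
contact_force: [-4.8, 1.5, 3.8]
gripper_width: 0.2
```

>>> apply_moves(fingers=[1,1,1], dp=[[0.2,0,0],[0.3,0,0],[0.3,0,0]], yaw=[0,0,0])

```text
clock: 4.9
position: [497.7, -11.1, 189.8]
ee_rot: [0.016, 1.0, -0.0, -0.003]
contact_force: [-7.1, 2.4, 5.2]
gripper_width: -0.0
```

>>> apply_moves(fingers=[1,1,1,1], dp=[[0.2,0,0],[0.4,0,0],[0.5,0,0],[0.5,0,0]], yaw=[0,0,0,0])

```text
clock: 5.3
position: [499.5, -11.5, 189.1]
ee_rot: [0.017, 1.0, -0.001, -0.008]
contact_force: [-10.1, 3.3, 7.5]
gripper_width: -0.1
```

>>> apply_moves(fingers=[1,1,1,1,1,1,1,1,1,1], dp=[[-1.5,0.1,0],[-3,0.1,0],[-3,0,4.5],[-3,0,9],[-3,0,13.5],[-3,0,18],[0,0,21],[5,-0.2,21],[10,-0.2,21],[14,-0.2,21]], yaw=[0,0,0,0,0,0,0,0,0,0])

```text
clock: 6.3
position: [641.9, -13.7, 399.5]
ee_rot: [0.017, 1.0, -0.001, -0.007]
contact_force: [0.5, 0.4, -0.2]
gripper_width: 0.1
```

>>> apply_moves(fingers=[1,1,1], dp=[[1.2,0,0],[1.2,0,0],[1.2,0,0]], yaw=[0,0,0])

```text
clock: 6.6
position: [653.9, -13.8, 398.9]
ee_rot: [0.017, 1.0, -0.001, -0.007]
contact_force: [0.3, -0.0, 0.5]
gripper_width: -0.0
```

```bash
python3 - <<'E'
from h import *
T=T_tool();im=get_image("wrist");np.savez("w3.npz",T=T,**im);D=get_image("side")["color"][155:240,205:310]
a=cv2.resize(im["color"],(512,384));b=cv2.resize(D,(288,233),interpolation=cv2.INTER_CUBIC)
o=np.zeros((384,800,3),np.uint8);o[:,:512]=a;o[:233,512:]=b;cv2.imwrite("pics/w3.png",o);s=read_state();print(s["clock"],T.round(3),s["joints"].round(3),s["contact_force"].round(1))
E
```

```text
6.7 [[-9.99000e-01  3.40000e-02 -1.40000e-02  6.53854e+02]
 [ 3.40000e-02  9.99000e-01 -2.00000e-03 -1.37620e+01]
 [ 1.40000e-02 -2.00000e-03 -1.00000e+00  3.98880e+02]
 [ 0.00000e+00  0.00000e+00  0.00000e+00  1.00000e+00]] [ 0.226  0.439  0.082 -0.002 -1.227 -1.83 ] [ 0.1 -0.6 -0.2]
```

View pics/w3.png

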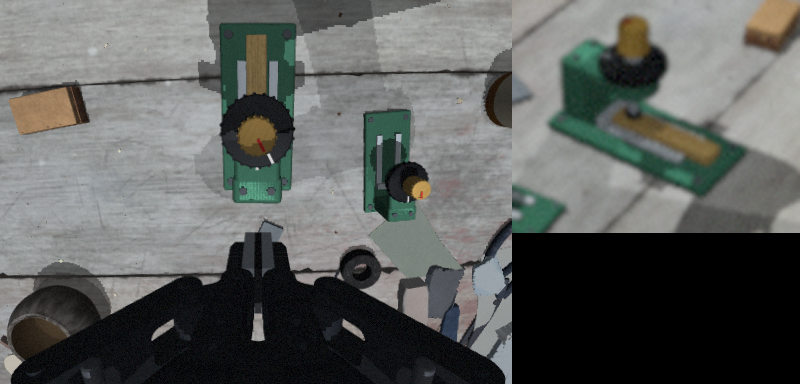

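Wrist part: knob top circle about (258,134), ring around it, white ring mark (269,158), lath now far in, near end (256,36); side part shows it under the foot.

```bash
python3 - <<'E'
from h import *
d=dict(np.load("w3.npz"));T=d["T"];a=d["color"];h=cv2.cvtColor(a,cv2.COLOR_BGR2HSV)
m=cv2.inRange(h,(10,100,60),(32,255,255));z=np.zeros_like(m);z[100:170,225:290]=255
ct=max(cv2.findContours(m&z,0,2)[0],key=cv2.contourArea)
hull=cv2.convexHull(ct);print(cv2.minEnclosingCircle(hull),cv2.fitEllipse(hull),cv2.boundingRect(ct))
(cx,cy),r=cv2.minEnclosingCircle(hull)
print("knob at 138",onz(d,(cx,cy),138,T),"rad",np.linalg.norm(onz(d,(cx+r,cy),138,T)-onz(d,(cx,cy),138,T)))
for n,z,ps in(("lath near end",24,[(246.5,35),(266.5,35),(247,85),(266.5,85)]),("plate front",12,[(220,24),(296,24)]),("ring",97,[(220,131),(295,131),(257,168),(269,157)])):
    print(n,[onz(d,p,z,T).round(1)[:2].tolist() for p in ps])
for u in(250,256,262): print([a[v,u].tolist() for v in range(20,42,1)][::1] if u==256 else "")
E
```

```text
((256.6675109863281, 135.52537536621094), 20.69808578491211) ((256.6358947753906, 135.36911010742188), (39.746734619140625, 40.991458892822266), 161.09326171875) (237, 115, 40, 41)
knob at 138 [601.11079128 -12.86884461 138.        ] rad 15.749686123650452
lath near end [[507.5, -20.9], [508.3, 0.2], [558.1, -22.5], [558.8, -1.2]]
plate front [[492.9, -49.4], [495.7, 32.8]]
ring [[600.3, -45.8], [602.6, 21.1], [635.2, -14.0], [625.3, -2.7]]

[[98, 100, 100], [100, 101, 100], [80, 83, 79], [55, 63, 44], [49, 61, 33], [57, 68, 37], [57, 69, 41], [54, 67, 36], [51, 65, 30], [55, 67, 39], [59, 71, 42], [59, 72, 43], [56, 70, 42], [55, 68, 40], [53, 70, 61], [70, 102, 119], [67, 100, 115], [65, 97, 113], [67, 100, 116], [63, 95, 112], [61, 93, 111], [68, 101, 118]]
```

>>> apply_moves(fingers=[0,0,0,0,0,0,0,0,0,0], dp=[[-1,0.1,0],[-2,0.2,0],[-3,0.3,0],[-4,0.3,0],[-5,0.3,0],[-5.2,0.35,0],[-5.2,0.35,0],[-5.2,0.35,0],[-5.2,0.35,0],[-5.2,0.35,0]], yaw=[8,16,24,32,40,48,56,64,72,80])

```text
clock: 7.7
position: [600.0, -10.2, 400.8]
ee_rot: [-0.632, 0.775, -0.005, -0.004]
contact_force: [-0.9, 0.9, 0.5]
gripper_width: 85.6
```

>>> apply_moves(fingers=[0,0,0,0], dp=[[0,0,0],[0,0,-2],[0,0,-4],[0,0,-4]], yaw=[8,10,10,10])

```text
clock: 8.1
position: [598.3, -10.3, 358.8]
ee_rot: [-0.697, 0.717, -0.004, -0.005]
contact_force: [-0.4, 1.3, 0.2]
gripper_width: 85.5
```

```bash
python3 - <<'E'
from h import *
T=T_tool();s=read_state();print(s["clock"],T.round(4),"grasp",T[:3,3]+155*T[:3,2],s["joints"].round(3),s["contact_force"].round(1),s["wrist_torque"].round(3),s["gripper_width"])
E
```

```text
8.1 [[-2.750000e-02 -9.996000e-01 -2.200000e-03  5.982576e+02]
 [-9.995000e-01  2.760000e-02 -1.300000e-02 -1.034080e+01]
 [ 1.310000e-02  1.800000e-03 -9.999000e-01  3.588055e+02]
 [ 0.000000e+00  0.000000e+00  0.000000e+00  1.000000e+00]] grasp [597.91582878 -12.36334017 203.81908669] [ 0.256  0.375 -0.132  0.014 -1.069 -0.29 ] [-0.4  1.3  0.2] [-0.029  0.026 -0.035] 85.5450338965934
```

>>> apply_moves(fingers=[0,0,0,0,0,0], dp=[[0.4,0,-2],[0.4,0,-4],[0.4,0,-6],[0.4,0,-7.4],[0.4,0,-7.9],[0.4,0,-7.9]], yaw=[0,0,0,0,0,0])

```text
clock: 8.7
position: [602.2, -10.3, 280.4]
ee_rot: [-0.697, 0.717, -0.004, -0.005]
contact_force: [-0.5, -0.1, -0.7]
gripper_width: 85.3
```

```bash
python3 - <<'E'
from h import *
T=T_tool();s=read_state();print(s["clock"],"z",T[:3,2].round(4),"grasp",T[:3,3]+155*T[:3,2],s["contact_force"].round(1),s["wrist_torque"].round(3),s["gripper_width"])
c=[cv2.resize(get_image(n)["color"][y:y+90,210:300],(400,400),interpolation=cv2.INTER_CUBIC) for n,y in(("scene",150),("side",145))]
cv2.imwrite("pics/g1.png",np.hstack(c))
E
```

```text
8.7 z [-0.0018 -0.0133 -0.9999] grasp [601.91839499 -12.34112264 125.41795426] [-0.5 -0.1 -0.7] [ 0.038 -0.009 -0.01 ] 85.3409101146184
```

View pics/g1.png

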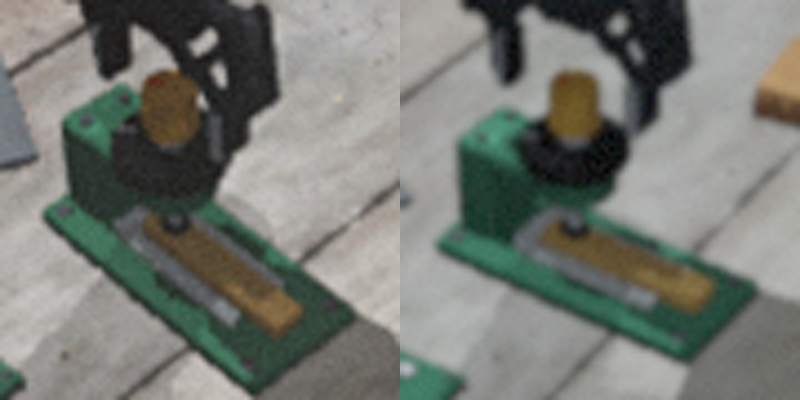

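Knob (170,105)/(575,105) stands between the open fingers, clear above the ring. Closing.

>>> apply_moves(fingers=[0.3,0.5,0.6,0.7,0.8,1,1,1,1,1], dp=[[0,0,0],[0,0,0],[0,0,0],[0,0,0],[0,0,0],[0,0,0],[0,0,0],[0,0,0],[0,0,0],[0,0,0]], yaw=[0,0,0,0,0,0,0,0,0,0])

```text
clock: 9.8
position: [602.8, -10.2, 281.8]
ee_rot: [-0.698, 0.717, -0.005, -0.004]
contact_force: [-0.9, 0.7, 5.2]
gripper_width: 28.2
```

```bash
cat > st.py <<'E'
from h import *
T=T_tool();s=read_state();ph=np.degrees(np.arctan2(T[1,0],T[0,0]))
print(s["clock"],"ang",ph.round(2),"p",s["position"].round(1),"z",T[:3,2].round(4),"g",(T[:3,3]+155*T[:3,2]).round(1),"F",s["contact_force"].round(1),"M",s["wrist_torque"].round(3),s["gripper_width"].round(1),"j6",s["joints"][5].round(3))
E
python3 st.py
```

```text
Traceback (most recent call last):
  File "st.py", line 3, in <module>
    print(s["clock"],"ang",ph.round(2),"p",s["position"].round(1),"z",T[:3,2].round(4),"g",(T[:3,3]+155*T[:3,2]).round(1),"F",s["contact_force"].round(1),"M",s["wrist_torque"].round(3),s["gripper_width"].round(1),"j6",s["joints"][5].round(3))
                                                                                                                                                                                         ^^^^^^^^^^^^^^^^^^^^^^^^
AttributeError: 'float' object has no attribute 'round'
```

```bash
sed -i 's/s\["gripper_width"\].round(1)/round(s["gripper_width"],1)/' st.py; python3 st.py
```

```text
9.8 ang -91.54 p [602.8 -10.2 281.8] z [ 0.0011 -0.0129 -0.9999] g [603.  -12.2 126.8] F [-0.9  0.7  5.2] M [ 0.076  0.157 -0.085] 28.2 j6 -0.291
```

>>> apply_moves(fingers=[1,1,1,1,1,1], dp=[[0,0,0],[0,0,0],[0,0,0],[0.03,0,0],[0.03,0,0],[0.03,0,0]], yaw=[-2,-4,-6,-8,-10,-12])

```text
clock: 10.4
position: [603.3, -10.2, 281.9]
ee_rot: [-0.619, 0.786, -0.005, -0.004]
contact_force: [0.6, -0.5, 3.2]
gripper_width: 28.6
```

```bash
python3 st.py
```

```text
10.4 ang -103.57 p [603.3 -10.2 281.9] z [-8.000e-04 -1.310e-02 -9.999e-01] g [603.2 -12.2 126.9] F [ 0.6 -0.5  3.2] M [-0.075 -0.133  0.145] 28.6 j6 -0.5
```

>>> apply_moves(fingers=[1,1,1], dp=[[0,0,0],[0,0,0],[0,0,0]], yaw=[-2,-4,-6])

```text
clock: 10.7
position: [603.6, -10.2, 281.9]
ee_rot: [-0.576, 0.817, -0.005, -0.004]
contact_force: [0.7, -0.6, 3.0]
gripper_width: 28.1
```

```bash
python3 st.py
```

```text
10.7 ang -109.6 p [603.6 -10.2 281.9] z [-0.0015 -0.0132 -0.9999] g [603.3 -12.2 126.9] F [ 0.7 -0.6  3. ] M [-0.078 -0.127  0.135] 28.1 j6 -0.606
```

>>> apply_moves(fingers=[1,1,1], dp=[[0,0,0],[0,0,0],[0,0,0]], yaw=[-2,-4,-6])

```text
clock: 11.0
position: [603.8, -10.2, 281.9]
ee_rot: [-0.533, 0.846, -0.005, -0.004]
contact_force: [0.7, -0.2, 2.8]
gripper_width: 28.5
```

```bash
python3 st.py
```

```text
11.0 ang -115.63 p [603.8 -10.2 281.9] z [-0.0022 -0.0132 -0.9999] g [603.4 -12.3 126.9] F [ 0.7 -0.2  2.8] M [-0.097 -0.2    0.17 ] 28.5 j6 -0.71
```

>>> apply_moves(fingers=[1,1,1], dp=[[0,0,0],[0,0,0],[0,0,0]], yaw=[-2,-4,-6])

```text
clock: 11.3
position: [604.0, -10.3, 281.9]
ee_rot: [-0.487, 0.873, -0.005, -0.005]
contact_force: [0.7, -1.3, 4.0]
gripper_width: 28.7
```

```bash
python3 st.py; python3 - <<'E'
from h import *
c=[cv2.resize(get_image(n)["color"][y:y+70,225:295],(400,400),interpolation=cv2.INTER_CUBIC) for n,y in(("scene",160),("side",155))]
cv2.imwrite("pics/g2.png",np.hstack(c))
E
```

```text
11.3 ang -121.66 p [604.  -10.3 281.9] z [-0.003  -0.0132 -0.9999] g [603.5 -12.3 126.9] F [ 0.7 -1.3  4. ] M [-0.074 -0.088  0.187] 28.7 j6 -0.815
```

View pics/g2.png

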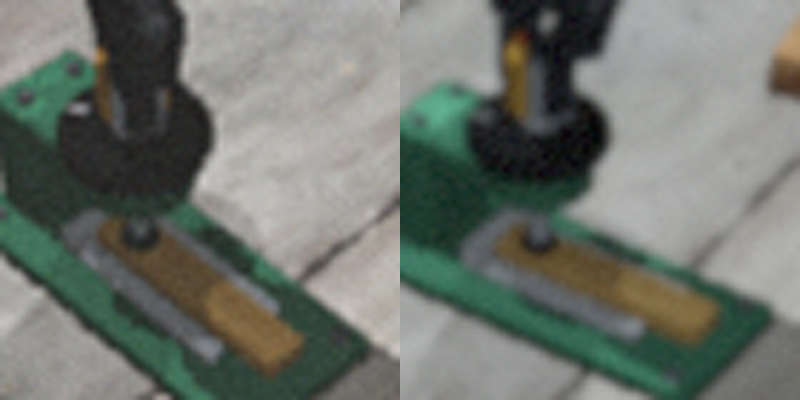

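Ring mark (80,105) unmoved, foot close to lath at (140,235). I continue, averaging the torque.

```bash
cat >> st.py <<'E'
m=[]
for _ in range(6): get_image("side"); m.append(read_state()["wrist_torque"][2])
print("Mz",np.mean(m).round(3),np.std(m).round(3))
E
python3 st.py
```

```text
11.4 ang -121.63 p [604.  -10.3 281.9] z [-0.003  -0.013  -0.9999] g [603.5 -12.3 126.9] F [ 0.4 -0.3  2.5] M [-0.123 -0.19  -0.051] 28.4 j6 -0.814
Mz -0.025 0.05
```

>>> apply_moves(fingers=[1,1,1], dp=[[0,0,0],[0,0,0],[0,0,0]], yaw=[-2,-4,-6])

```text
clock: 12.0
position: [604.2, -10.4, 281.9]
ee_rot: [-0.441, 0.897, -0.005, -0.004]
contact_force: [2.2, -1.0, 2.5]
gripper_width: 28.8
```

```bash
python3 st.py
```

```text
12.0 ang -127.63 p [604.2 -10.4 281.9] z [-0.0036 -0.0129 -0.9999] g [603.6 -12.4 126.9] F [ 2.2 -1.   2.5] M [-0.362 -0.499  0.306] 28.8 j6 -0.919
Mz 0.02 0.039
```

>>> apply_moves(fingers=[1,1], dp=[[0,0,0],[0,0,0]], yaw=[-2,-4])

```text
clock: 12.5
position: [604.3, -10.4, 281.9]
ee_rot: [-0.41, 0.912, -0.005, -0.004]
contact_force: [2.6, -2.2, 1.9]
gripper_width: 28.7
```

```bash
python3 st.py
```

```text
12.5 ang -131.59 p [604.3 -10.4 281.9] z [-0.004  -0.0125 -0.9999] g [603.7 -12.4 127. ] F [ 2.6 -2.2  1.9] M [-0.521 -0.704  0.287] 28.7 j6 -0.987
Mz 0.033 0.032
```

```bash
python3 - <<'E'
from h import *
rows=[]
for n,off,o2,o1 in(("scene",(212,160),(210,150),0),("side",(212,155),(210,145),0)):
    im=get_image(n);now=im["color"]
    a0=cv2.resize(cv2.imread(f"pics/{n}0.png"),(512,384),interpolation=cv2.INTER_AREA)
    g=cv2.imread("pics/g1.png");g=g[:,:400] if n=="scene" else g[:,400:]
    a1=np.zeros_like(now);a1[o2[1]:o2[1]+90,210:300]=cv2.resize(g,(90,90),interpolation=cv2.INTER_AREA)
    for z in(24,30,36): print(n,z,proj(im,np.array([602,-12.5,z])).round(2))
    c=proj(im,np.array([602,-12.5,28])).round().astype(int);x,y=c-13
    rows.append(np.hstack([cv2.resize(a[y:y+26,x:x+26],(260,260),interpolation=cv2.INTER_NEAREST) for a in(a0,a1,now)]));print(x,y)
    for nm,a in(("0",a0),("1",a1),("now",now)):
        G=a[y:y+26,x:x+26].astype(float).mean(2);print(nm,G[:,12:15].mean(1).round().astype(int).tolist())
cv2.imwrite("pics/f.png",cv2.convertScaleAbs(np.vstack(rows),alpha=1.6))
E
```

```text
scene 24 [250.05 201.18]
scene 30 [249.96 199.61]
scene 36 [249.88 198.02]
237 187
0 [39, 42, 45, 42, 38, 36, 40, 42, 48, 50, 49, 55, 58, 51, 43, 41, 44, 50, 48, 46, 48, 55, 67, 79, 88, 103]
1 [39, 35, 38, 38, 37, 35, 37, 41, 50, 49, 48, 56, 64, 53, 40, 47, 64, 73, 72, 68, 67, 70, 78, 87, 92, 98]
now [38, 40, 37, 41, 41, 39, 39, 48, 49, 49, 51, 64, 65, 66, 53, 38, 51, 65, 73, 68, 65, 71, 78, 85, 95, 94]
side 24 [249.21 197.61]
side 30 [249.21 195.88]
side 36 [249.21 194.13]
236 183
0 [25, 22, 18, 24, 33, 42, 46, 46, 52, 70, 78, 79, 69, 52, 34, 30, 37, 37, 41, 55, 76, 89, 96, 94, 82, 69]
1 [23, 23, 22, 23, 34, 46, 49, 50, 57, 72, 83, 86, 79, 54, 38, 49, 67, 77, 80, 82, 90, 97, 102, 99, 85, 63]
now [23, 15, 17, 25, 35, 48, 51, 50, 57, 72, 84, 87, 86, 78, 54, 39, 48, 70, 76, 80, 90, 97, 99, 100, 85, 62]
```

View pics/f.png

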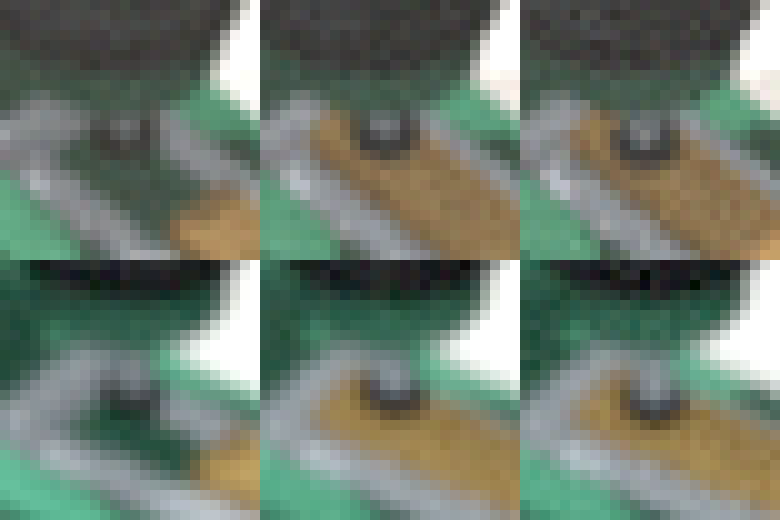

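The foot (right column) sits about 1 px lower than before turning (middle column): roughly 3.5 mm travel against 5.6 mm of thread, so it already bears. I check against the earlier frame.

```bash
python3 - <<'E'
from h import *
for n,y0,k in(("scene",160,.264),("side",155,.29)):
    im=get_image(n);now=im["color"];
    g2=cv2.imread("pics/g2.png");g2=g2[:,:400] if n=="scene" else g2[:,400:]
    b=np.zeros_like(now);b[y0:y0+70,225:295]=cv2.resize(g2,(70,70),interpolation=cv2.INTER_AREA)
    g=cv2.imread("pics/g1.png");g=g[:,:400] if n=="scene" else g[:,400:]
    y1=150 if n=="scene" else 145
    a=np.zeros_like(now);a[y1:y1+90,210:300]=cv2.resize(g,(90,90),interpolation=cv2.INTER_AREA)
    c=proj(im,np.array([602,-12.5,26])).round().astype(int)
    # sub-pixel lower edge of the foot: centroid of darkness against the lath below
    P=lambda A:A[c[1]-4:c[1]+8,c[0]-1:c[0]+3].astype(float).sum(2).mean(1)/3
    t=np.arange(12);tt=np.linspace(3,9,200)
    ref=P(now)
    for nm,A in(("g1",a),("g2",b),("now",now)):
        p=P(A);best=min(np.arange(-.5,2,.02),key=lambda s:((np.interp(tt,t+s,p)-np.interp(tt,t,ref))**2).mean())
        print(n,nm,p.round().astype(int).tolist(),"shift to now px",round(best,2),"mm",round(best/k,1))
    u=(np.linalg.inv(im["camera_from_world"])[:2,3]-[602,-12.5]);u/=np.linalg.norm(u)
    print("rim at z24",proj(im,np.array([602+9*u[0],-12.5+9*u[1],24])).round(2),"rows from",c[1]-4)
E
```

```text
scene g1 [50, 57, 62, 51, 43, 52, 65, 73, 73, 68, 68, 70] shift to now px 0.98 mm 3.7
scene g2 [53, 63, 67, 61, 48, 41, 52, 68, 73, 71, 67, 66] shift to now px 0.12 mm 0.5
scene now [55, 64, 67, 63, 51, 43, 52, 67, 71, 72, 67, 68] shift to now px 0.0 mm 0.0
rim at z24 [250.18 203.68] rows from 197
side g1 [80, 83, 74, 51, 39, 50, 67, 77, 79, 81, 88, 95] shift to now px 0.9 mm 3.1
side g2 [82, 84, 82, 71, 53, 41, 53, 69, 76, 81, 88, 95] shift to now px -0.04 mm -0.1
side now [82, 85, 82, 74, 51, 41, 53, 71, 77, 81, 87, 94] shift to now px 0.0 mm 0.0
rim at z24 [249.21 199.63] rows from 193
```

Both cameras agree: contact after about 3.4 mm (≈24°), now about 16° past it → ≈11 N; moving torque ≈0.29 N m agrees with ≈12 N. One last small turn and torque check.

>>> apply_moves(fingers=[1,1], dp=[[0,0,0],[0,0,0]], yaw=[-0.8,-1.6])

```text
clock: 13.2
position: [604.3, -10.5, 282.0]
ee_rot: [-0.397, 0.918, -0.005, -0.004]
contact_force: [1.9, -3.5, 2.2]
gripper_width: 28.5
```

```bash
python3 st.py
```

```text
13.2 ang -133.2 p [604.3 -10.5 282. ] z [-0.0042 -0.0125 -0.9999] g [603.7 -12.4 127. ] F [ 1.9 -3.5  2.2] M [-0.719 -0.85   0.336] 28.5 j6 -1.015
Mz 0.133 0.043
```

Given limits alone bound it: contact can't be before 0.3 rad, so ≤17 N; the foot was already stationary at 0.53 rad, so ≥6.5 N. Releasing.

>>> apply_moves(fingers=[0.6,0.5,0.3,0,0,0,0,0], dp=[[0,0,0],[0,0,0],[0,0,0],[0,0,0],[0,0,0],[0,0,0],[0,0,0],[0,0,0]], yaw=[0,0,0,0,0,0,0,0])

```text
clock: 14.3
position: [604.3, -10.5, 282.0]
ee_rot: [-0.397, 0.918, -0.005, -0.004]
contact_force: [0.1, -0.0, -0.4]
gripper_width: 85.4
```

>>> apply_moves(fingers=[0,0,0,0,0,0,0,0,0,0], dp=[[0,0,2],[0,0,5],[0,0,8],[0,0,11.8],[1.5,0,11.8],[3,0,11.8],[5,0,11.8],[5,0,11.8],[5,0,11.8],[5,0,11.8]], yaw=[0,0,0,0,-8,-16,-24,-32,-40,-48])

```text
clock: 15.3
position: [654.4, -10.5, 399.6]
ee_rot: [0.013, 1.0, -0.003, -0.006]
contact_force: [-0.9, -0.1, -0.5]
gripper_width: 85.3
```

```bash
python3 st.py; python3 - <<'E'
from h import *
T=T_tool();im=get_image("wrist");np.savez("w4.npz",T=T,**im)
d=dict(np.load("w3.npz"))
o=np.zeros((600,800,3),np.uint8)
o[:400,:400]=cv2.resize(d["color"][85:185,207:307],(400,400),interpolation=cv2.INTER_CUBIC)
cx=onz
o[:384,400:]=cv2.resize(im["color"][60:252,156:356],(400,384),interpolation=cv2.INTER_CUBIC)
for i,(n,y) in enumerate((("scene",160),("side",155))): o[400:,i*400:i*400+200]=cv2.resize(get_image(n)["color"][y:y+70,225:295],(200,200),interpolation=cv2.INTER_CUBIC)
cv2.imwrite("pics/w4.png",o)
E
```

```text
15.3 ang 178.47 p [654.4 -10.5 399.6] z [-0.0125 -0.005  -0.9999] g [652.5 -11.3 244.6] F [-0.9 -0.1 -0.5] M [ 0.005 -0.042  0.011] 85.3 j6 -1.829
Mz -0.005 0.036
```

View pics/w4.png

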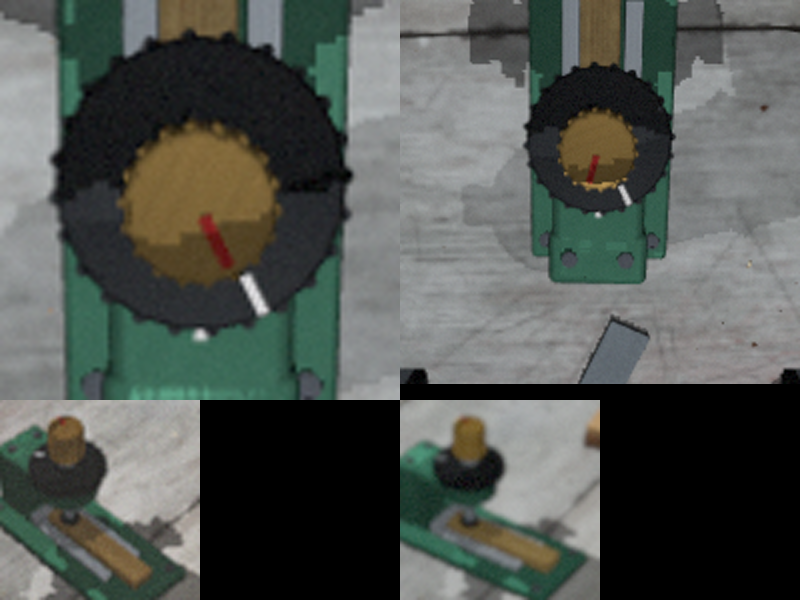

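Red knob mark swung clockwise about 39° (from lower right to lower left of centre); white ring mark is still at the same place; lath still home. Measuring both exactly.

```bash
python3 - <<'E'
from h import *
for f,(x0,y0,x1,y1) in(("w3",(207,85,307,185)),("w4",(200,80,310,180))):
    d=dict(np.load(f+".npz"));T=d["T"];a=d["color"];h=cv2.cvtColor(a,cv2.COLOR_BGR2HSV)
    z=np.zeros(a.shape[:2],np.uint8);z[y0:y1,x0:x1]=255
    m=(cv2.inRange(h,(0,150,50),(6,255,255))|cv2.inRange(h,(172,150,50),(180,255,255)))&z
    p=np.argwhere(m)[:,::-1]
    W=np.array([onz(d,q,138,T)[:2] for q in p]);c=W.mean(0);v=np.linalg.svd(W-c)[2][0]; v=v*np.sign(v[0])
    w=cv2.inRange(h,(0,0,120),(180,60,255))&z
    k,l,s,ce=cv2.connectedComponentsWithStats(w)
    print(f,"red n",len(p),c.round(1),"dir",np.degrees(np.arctan2(v[1],v[0])).round(1),"from axis",np.degrees(np.arctan2(c[1]+12.5,c[0]-602)).round(1))
    for i in range(1,k):
        q=onz(d,ce[i],97,T)
        if 5<s[i,4]<120 and np.hypot(q[0]-602,q[1]+12.5)<36: print("  white",s[i,4],q.round(1))
E
```

```text
w3 red n 38 [608.4 -10. ] dir 25.0 from axis 21.0
  white 34 [626.7  -1.6  97. ]
  white 12 [635.6 -14.5  97. ]
w4 red n 39 [608.6 -15. ] dir -16.0 from axis -20.5
  white 33 [626.7  -1.6  97. ]
  white 9 [635.6 -14.1  97. ]
```

```bash
python3 -c "
from bench import *
print(job_done())"
```

```text
the job is handed in; nothing more can be done
None
```

I pushed the lath home, turned the brass knob about 41° clockwise to clamp it at an estimated 12 N, let go and handed the job in. No verdict was reported.

- **Lath:** it met the stop at about the predicted position, with the push force rising to about 10 N. Its near end then measured 94 mm from the spindle axis; 95 mm is fully home.
- **Knob and ring:** the knob's red mark turned 41.0 to 41.5° against 41.7° commanded, so the grip did not slip. The ring mark moved 0.0 mm, and I never went near the jar, rosin or sanding block.
- **Clamping:** both cameras put the foot's contact after about 3.4 mm of travel. That gives about 12 N, and between about 6.5 and 17 N at the extremes.
- **Disagreement:** torque while turning was 0.29 to 0.34 N m, noisy by about 0.04. The expected value was about 0.28, so on its own it hints at a somewhat higher clamp, up to about 20 N. I trusted the foot-travel estimate over it.
- **Tool tilt:** the tool kept a 0.8° tilt after the push, and I allowed for it when gripping the knob.

The arm finished clear of everything about 15 s into the 69 s allowed.

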